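# Bring the shaker ball to the open dye jar

## Robot

A 6-joint arm with a two-finger parallel gripper is mounted at the origin on the work surface. World frame = base frame: x ahead of the robot, y to its left, z up, the work surface at z = 0. Lengths are in m, angles in rad, forces in N, time in s.
With the tool pointing down it reaches from about 0.35 to 0.775 m from the base axis. Payload 5.5 kg.
Tool frame: the origin (TCP) lies at the centre of the arm's flange, where the gripper is bolted on; the fingertips stand 173 mm ahead of it and the grasp point (between the pads) lies 155 mm ahead of it (tip_extent is the distance from the TCP to the fingertips, in m); z points along the fingers, y is the direction in which the jaws open and shut (so a half turn about z gives the same grasp; the last joint's range is limited). The gripper opens to 85 mm and grips with 20 to 120 N. Pads are 22 mm wide; open, the fingers measure 114 mm over their backs; the gripper's body (76 mm by 85 mm) begins 54 mm behind the grasp point. The pads swing forward as they close: fully open they stand 13 mm farther back than shut.
Start: joints at [-1.344, 0.313, 0.046, 1.304, 0, 1.431], TCP at [0.206, -0.537, 0.405] pointing down, gripper open.
Joint ranges: [-2.76, 2.76], [-0.86, 1.69], [-1.03, 1.26], [-2.2, 2.34], [-1.47, 1.5], [-3.14, 3.14]. Speed limits (rad/s): [2.57, 2.57, 3.14, 3.14, 3.14, 3.14].

## Interface

Orientations are given as a 3x3 rotation matrix whose columns are the frame's x, y, z axes.
In Python, from plant import move_to, move_l, goto_joints, gripper_to, dwell, solve_ik, grab_frame, MotionError, close_job, read_time_s, read_qpos, read_joint_vel, read_joint_torque, read_position, read_tool_rot, read_contact_force, read_wrist_torque, read_opening, tip_extent gives the robot as it stands. Calls block until the motion is done:
- move_to(position, orientation): joint-space move of the TCP to a pose.
- move_l(position, rotation=None, v=0.15): straight line of the TCP; rotation=None keeps the orientation; v is the mean speed in m/s.
- goto_joints(angles): joint-space move.
- gripper_to(opening, grip_force=None): finger opening in m; grip_force is the grip in N (None keeps the last); returns when the fingers have stopped.
- dwell(seconds).
- solve_ik(position, orientation): joint angles nearest the present ones, or None.
- grab_frame(name): name is "scene" or "top" or "wrist"; returns a dict with "color" (384x512x3 uint8, red, green, blue), "mtx" (3x3 intrinsics, pixels), "D" ([k1, k2, p1, p2, k3] as OpenCV has them; the pictures are not rectified), "R" (3x3) and "t" (3): a world point X has camera coordinates R X + t; the wrist camera has in their place "tool_from_camera" (4x4, takes a point from camera to tool coordinates, whose origin is the TCP and whose axes are the flange's). Camera axes: x right, y down, z forward; pixel columns grow to the right and rows downward; lengths in m; the calibration is good to about 2 mm. A picture is of the moment at which its call begins: read the wrist's pose just before it. There is no depth.
A pose or a line that the arm cannot do raises MotionError and nothing moves.
- close_job(): hands the job in, once; it reports no verdict.
Readings, each from a call of its own:
- read_time_s(): time.
- read_qpos(): joint angles.
- read_joint_vel(): joint speeds.
- read_joint_torque(): joint torques, N m.
- read_position(): TCP position.
- read_tool_rot(): TCP orientation.
- read_contact_force(): force on the tool from outside, world axes, zero at the start.
- read_wrist_torque(): the same for the moment, N m.
- read_opening(): finger opening in m.
Only numpy, scipy, OpenCV 4.12 (cv2) and the standard library are available. Lean on these libraries where they do the work, as an engineer would, in place of code of your own. Each camera call takes 0.05 s, during which the arm holds its last target. There are 200 camera calls.

## Task

In the leather workshop, first crank the handwheel clockwise (seen from above), in as many grasps as it takes, until the open dye jar on the carousel stands in line with the foot's pointer. Then pick up the brass dish, which has a bar handle over its middle, and turn it about a quarter turn, keeping it level with the loose steel ball resting in its middle all the while, and bring it outside the carousel so that its pouring lip points at the handwheel and the lip's tip is over the middle of the open jar's mouth, two to five centimetres above it and clear of the carousel. Finish while still holding it there, level and still, ready to tip but not tipped, and leave everything else on the bench alone.

Things in the scene. Friction and masses are not known exactly. Their poses are not given: they have to be found in the camera images.
- dish: round dished brass plate, 110 mm across, 28 mm high, 210 to 340 g; origin at the centre of its underside, z up, x along its pouring lip (a flat spout 25 mm beyond the rim; at the start it points roughly at the robot). Its hollow slopes down to a 12 mm wide flat in the middle, 6 mm above the underside. A handle bridges it: uprights at y = +-57 mm carry a bar (see dish_bar)
- dish_bar (a point): middle of the handle's straight bar, 85 mm above the underside, right over the dish's centre; the bar runs along the dish's y, 118 mm long, 12 mm wide (x), 14 mm high
- dish_lip (a point): tip of the pouring lip, 80 mm from the dish's centre along its x, 26 mm above the underside
- ball_center (a point): centre of the loose steel ball, 22 mm across, 43 g, lying in the middle of the dish; it rolls if the dish is tilted or jerked
- carousel_foot: fixed foot of the jar carousel; origin on the table, on the turning axis. Its x axis runs along the pointer, a flat steel bar on the table that ends 167 mm from the axis, on the side towards the dish. The deck is 250 mm across, its top 22 mm above the table; on it, 92 mm from the axis, stand five amber jars: four closed with black caps (65 mm tall), one open
- carousel (a joint): angle of the deck, which turns in one piece with the handwheel: 0 = open jar exactly over the pointer, positive = it lies anticlockwise of it (from above). Starts between 1.7 and 2.7 rad, stops at -0.6 and 3.4, stays where it is left (about 0.12 N m of friction)
- jar_mouth (a point): centre of the open jar's mouth, 87 mm above the table, 92 mm from the axis; the jar is 65 mm tall, 52 mm across outside, with a 3 mm wall, open at the top, without a cap, fixed on the deck
- wheel_centre (a point): centre of the dark steel handwheel, in the plane of its rim, 150 mm above the table, on the turning axis. The rim is a round bar 14 mm thick on a mean radius of 60 mm; three 10 mm spokes at its height lie 60, 180 and 300 degrees from the open jar's direction; the hub is 26 mm across and rises 14 mm above the rim's centre plane
- mallet: poly-headed mallet lying down, 215 mm long along its y, 54 mm thick; origin under its middle (leave alone)
- ruler: flat steel ruler 160 x 30 x 4 mm, long along its y (leave alone)
- leather: dark leather coaster 70 x 70 x 5 mm (leave alone)
- weight: brass weight, 48 mm across, 56 mm tall (leave alone)
- dye_bottle: closed dye bottle standing on the mat, 54 mm across, 85 mm tall (leave alone)
- chisel: steel stitching chisel lying flat, about 110 mm long, 34 mm wide, 8 mm thick (leave alone)
- slicker: turned wooden edge slicker standing upright, 38 mm across, 85 mm tall (leave alone)
Not all that is in view belongs to the job. Of the things shaped like the dish, the brass one is meant.

How it is judged:
On the way, in this order (a step that is already met when the one before it is completed fails the run):
1. the carousel is cranked until the open jar stands at the pointer, the dish still standing on the bench (value of joint carousel between -0.1 and 0.1 rad and velocity of joint carousel between -0.1 and 0.1 rad/s and height (world z) of dish below 0.01 m), for 0.3 s.
2. the dish is lifted by the robot, level, with the ball in its middle (height (world z) of dish above 0.03 m and contact force between the fingers and dish above 2 N and angle between dish's own z axis and vertical below 0.1 rad and horizontal distance between ball_center and dish below 0.015 m and contact force between dish and carousel_foot below 0.3 N and z of ball_center in the frame of dish below 0.026 m), for 0.2 s.
At the end, for the whole second after the job is handed in: carousel within 0.1 rad of the pointer; dish gripped, clear of the carousel, outside it, still, tilt under 0.1 rad, lip towards the axis within 0.22 rad, its tip within 16 mm sideways of the mouth's centre and 4 to 70 mm above it; ball within 15 mm of the dish's centre (value of joint carousel between -0.1 and 0.1 rad and contact force between the fingers and dish above 2 N and angle between dish's own z axis and vertical below 0.1 rad and horizontal distance between ball_center and dish below 0.015 m and contact force between dish and carousel_foot below 0.3 N and z of ball_center in the frame of dish below 0.026 m and horizontal distance between dish_lip and jar_mouth below 0.016 m and z of dish_lip in the frame of jar_mouth between 0.004 and 0.07 m and angle between the x axis of dish and the x axis of carousel_foot, either way round below 0.22 rad and horizontal distance between dish and carousel_foot above 0.14 m and linear speed of dish below 0.02 m/s and height (world z) of dish above 0.06 m); the arm keeps its last pose, push and grip.
It fails at once if the ball ran away from the middle of the dish (more than 25 mm) (horizontal distance between ball_center and dish above 0.025 m).
It fails at once if the dish was tilted by more than 0.26 rad (angle between dish's own z axis and vertical above 0.26 rad).
It fails at once if a bystander was moved by more than 30 mm (distance of any of mallet, ruler, leather, weight, dye_bottle, chisel, slicker from where it was at the start of the episode above 0.03 m).
It also fails if it takes over 72 s, if anything falls off the work surface, if the arm or the gripper's body presses on something with over 40 N, if the wrist force passes 120 N, or if a joint passes its speed limit or range.

## Working session

There is one attempt and no reset: what is moved stays moved. The work goes in short steps, each a Python script; the robot and the scene stay as the last script left them, time stands still between calls to the robot, and variables do not carry over. Pictures are saved under pics/ and viewed, about 8 in all and at most 12, crops included, and the job is handed in when it is done.

```bash
ls; mkdir -p pics; python3 - <<'E'
from plant import *
import cv2,numpy as np
for n in("scene","top"):
    f=grab_frame(n); cv2.imwrite(f"pics/{n}0.png",cv2.resize(f["color"][:,:,::-1],None,fx=1.5,fy=1.5,interpolation=cv2.INTER_CUBIC))
    np.savez(f"{n}0.npz",**f); print(n,np.round(f["mtx"],1).tolist(),f["D"],np.round(f["R"],3).tolist(),f["t"])
print(read_time_s(),read_tool_rot())
E
```

```text
pics
scene [[378.2, 0.0, 257.2], [0.0, 378.2, 191.7], [0.0, 0.0, 1.0]] [0.01570849 0.         0.         0.         0.        ] [[-0.293, 0.956, 0.014], [0.537, 0.177, -0.825], [-0.792, -0.234, -0.565]] [ 0.2326035  -0.14551134  1.45305843]
top [[484.8, 0.0, 256.4], [0.0, 484.8, 189.7], [0.0, 0.0, 1.0]] [-0.05981918  0.          0.          0.          0.        ] [[-0.023, -1.0, 0.016], [-0.995, 0.021, -0.1], [0.1, -0.019, -0.995]] [-0.12656589  0.48404083  1.27904711]
0.1 [[ 9.33489868e-01  3.58603602e-01 -3.51491464e-04]
 [ 3.58603692e-01 -9.33488545e-01  1.59027420e-03]
 [ 2.42164800e-04 -1.61055099e-03 -9.99998674e-01]]
```

View pics/top0.png

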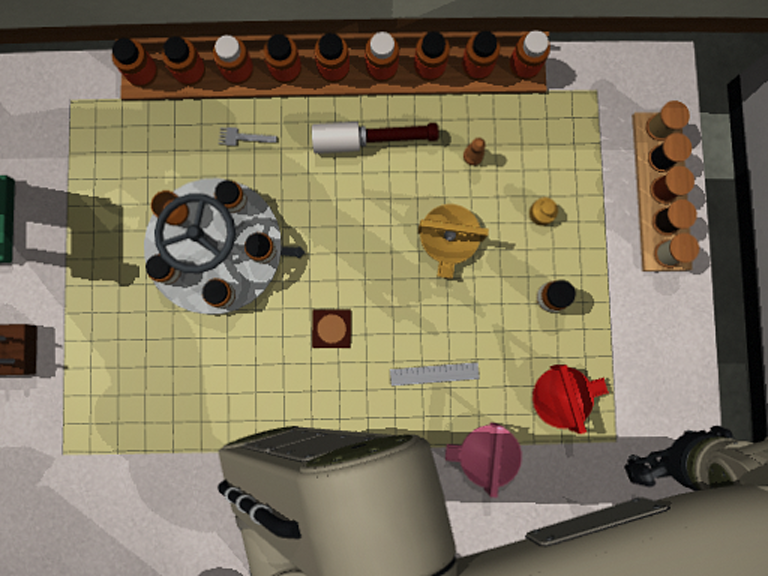

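View pics/scene0.png

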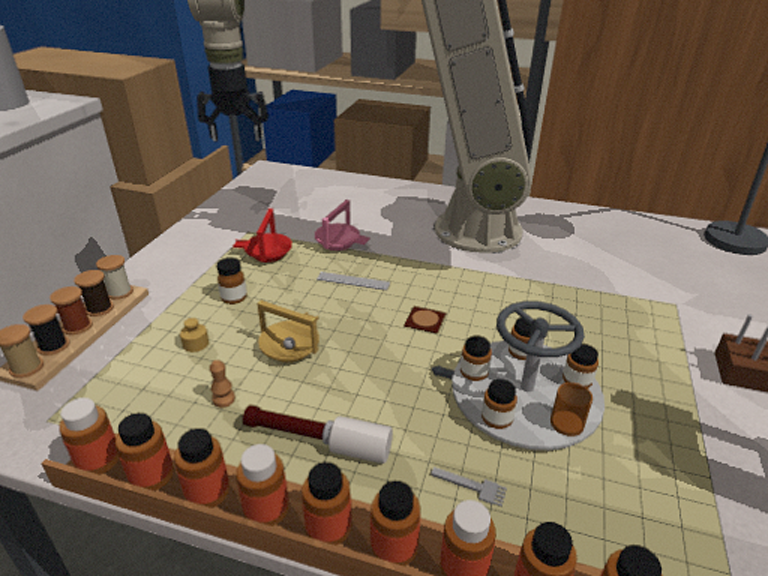

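The top view shows three dish-shaped things (768 px picture): brass at (452,237), red at (565,397) and pink at (490,460). The brass one is the one meant: it is brass-coloured, has the ball in its middle, and its lip points towards the robot. The handwheel is at (195,233), the pointer tip at (303,252) and the open jar at (170,207). I'll measure from colour masks and make the confirming crop.

```bash
cat > h.py <<'E'
import numpy as np,cv2
from plant import *
def load(n):
    return dict(np.load(n))
def cast(f,px,z):
    "pixels (N,2) -> world xy on plane z"
    px=np.asarray(px,float).reshape(-1,1,2)
    u=cv2.undistortPoints(px,f["mtx"],f["D"]).reshape(-1,2)
    d=np.c_[u,np.ones(len(u))]@f["R"]; c=-f["R"].T@f["t"]
    return (c+d*((z-c[2])/d[:,2])[:,None])[:,:2]
def wristframe():
    p,R=np.array(read_position()),np.array(read_tool_rot())
    f=grab_frame("wrist"); T=np.array(f["tool_from_camera"])
    Rw=R@T[:3,:3]; c=p+R@T[:3,3]
    f["R"]=Rw.T; f["t"]=-Rw.T@c
    return f
def blobs(m,amin=15):
    n,l,s,c=cv2.connectedComponentsWithStats(m.astype(np.uint8))
    return [(int(s[i,4]),c[i].round(1).tolist(),s[i,:4].tolist(),l==i) for i in range(1,n) if s[i,4]>=amin]
def circ(P):
    P=np.asarray(P); s=np.linalg.lstsq(np.c_[2*P,np.ones(len(P))],(P**2).sum(1),rcond=None)[0]
    return s[:2],np.sqrt(s[2]+s[:2]@s[:2])
def down(yaw):
    "tool z down, tool y axis at world angle yaw"
    c,s=np.cos(yaw),np.sin(yaw); y=np.array([c,s,0]);z=np.array([0,0,-1.])
    return np.c_[np.cross(y,z),y,z]
E
python3 - <<'E'
from h import *
f=load("top0.npz"); im=f["color"]; hsv=cv2.cvtColor(im,cv2.COLOR_RGB2HSV)
H,S,V=[hsv[...,i].astype(int) for i in range(3)]
def win(x0,y0,x1,y1):
    m=np.zeros(H.shape,bool);m[y0:y1,x0:x1]=1;return m
for nm,(x,y) in dict(deck=(212,195),wheelrim=(103,155),dish=(300,170),bar=(285,150),mat=(250,190),jar=(112,138),ptr=(195,168)).items(): print(nm,hsv[y,x])
# wheel + pointer: dark low-sat
dark=(V<90)&(S<90)
for b in blobs(dark&win(85,110,210,215),20): print("dark",b[:3])
deck=(S<50)&(V>110)&win(85,110,210,215)
for b in blobs(deck,50): print("deck",b[:3])
br=(S>130)&(H>14)&(H<28)&win(265,125,345,190)
for b in blobs(br,20): print("brass",b[:3])
a=cv2.resize(im[120:195,260:350],None,fx=4.4,fy=4.4,interpolation=cv2.INTER_CUBIC)
b=cv2.resize(im[110:215,85:210],None,fx=3.143,fy=3.143,interpolation=cv2.INTER_CUBIC)
print(a.shape,b.shape)
cv2.imwrite("pics/crop1.png",np.hstack([a[:330],b[:330]])[:,:,::-1])
E
```

```text
deck [ 26  85 191]
wheelrim [102  51  50]
dish [ 20 177 131]
bar [ 20 177 177]
mat [ 26  91 171]
jar [105  35  59]
ptr [105  42  36]
dark (2204, [134.8, 155.5], [97, 120, 82, 72])
dark (174, [192.4, 165.2], [185, 143, 21, 42])
dark (171, [170.6, 162.6], [164, 155, 15, 15])
dark (90, [180.9, 171.8], [170, 160, 16, 21])
dark (241, [159.5, 198.7], [147, 183, 28, 27])
dark (186, [142.2, 193.9], [135, 186, 16, 16])
dark (23, [182.2, 188.9], [176, 186, 13, 8])
deck (249, [132.3, 124.5], [116, 119, 34, 12])
deck (208, [144.1, 150.9], [135, 137, 16, 25])
deck (124, [168.2, 143.9], [154, 138, 30, 12])
deck (192, [99.9, 159.2], [96, 143, 10, 32])
deck (105, [114.8, 153.9], [109, 149, 15, 11])
deck (112, [165.6, 155.0], [156, 149, 20, 14])
deck (55, [182.5, 155.4], [179, 151, 8, 9])
deck (338, [126.5, 167.5], [111, 159, 32, 18])
deck (285, [170.1, 180.6], [156, 173, 28, 16])
deck (649, [130.3, 194.3], [102, 175, 57, 34])
brass (1394, [300.1, 157.4], [279, 136, 47, 50])
(330, 396, 3) (330, 393, 3)
```

View pics/crop1.png

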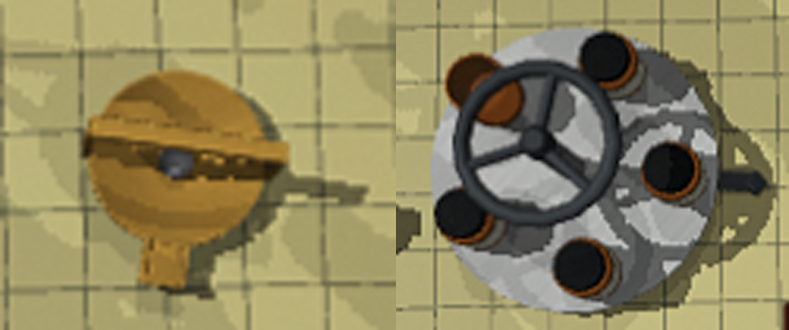

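The crop confirms the brass dish: ball at (175,162), bar from (88,127) to (288,150), and lip at (163,270) pointing towards the robot. On the carousel, the open jar is at (474,82), the caps at (609,57), (670,168), (583,267) and (464,214), the wheel centre at about (538,141), and the pointer tip at (768,183).

```bash
python3 - <<'E'
from h import *
f=load("top0.npz")
R=lambda p:np.array(p,float).reshape(-1,2)
rc=lambda p:(R(p)-[396,0])/3.143+[85,110]
lc=lambda p:R(p)/4.4+[260,120]
w=cast(f,rc([[538.5,141]]),.15)[0]; deck=cast(f,rc([[575,170.5]]),.022)[0]
jars=cast(f,rc([[474,82],[609,57],[670,168],[583,267],[464,214]]),.087)
c,r=circ(jars); tip=cast(f,rc([[768,183]]),.005)[0]
print("wheel",w,"deck",deck,"jarcirc",c,r,"tip",tip,np.linalg.norm(tip-c))
ang=lambda v:np.arctan2(v[...,1],v[...,0])
print("pointer",ang(tip-c),"jars",ang(jars-c))
ends=cast(f,lc([[88,127],[288,147]]),.092); d=cast(f,lc([[177,157]]),.028)[0]; lip=cast(f,lc([[163,287]]),.026)[0]
print("bar",ends,ends.mean(0),"disc",d,"lip",lip,ang(lip-d),"bar ang",ang(ends[0]-ends[1]))
# IK feasibility for cranking
for yawoff in (0,np.pi):
  for a in np.arange(-3.1,3.2,.4):
    p=np.r_[c+.06*np.array([np.cos(a),np.sin(a)]),.15+.155]
    q=solve_ik(p,down(a+yawoff)); print(round(a,1),None if q is None else np.round(q,2))
E
```

```text
wheel [0.56095935 0.17189124] deck [0.55741025 0.17125783] jarcirc [0.55959489 0.17064287] 0.09264785383316017 tip [0.54546324 0.00638293] 0.16486670677113585
pointer -1.656617275979394 jars [ 0.83860434 -0.46930578 -1.70251463 -2.92529266  2.11091729]
bar [[ 0.57893854 -0.19934132]
 [ 0.56481996 -0.31652601]] [ 0.57187925 -0.25793366] disc [ 0.57101029 -0.25818856] lip [ 0.49087611 -0.24719706] 3.0052795895306303 bar ang 1.4508927761963397
-3.1 [ 0.17  0.27 -0.26  1.04  0.   -1.44]
-2.7 [ 0.13  0.27 -0.26  1.04  0.   -1.89]
-2.3 [ 0.09  0.29 -0.24  1.04  0.   -2.32]
-1.9 [ 0.06  0.32 -0.2   1.06  0.   -2.75]
-1.5 [ 0.05  0.36 -0.14  1.07  0.    3.13]
-1.1 [ 0.06  0.4  -0.07  1.1   0.    2.73]
-0.7 [ 0.09  0.44 -0.01  1.12  0.    2.36]
-0.3 [0.12 0.47 0.04 1.13 0.   1.99]
0.1 [0.15 0.49 0.06 1.14 0.   1.62]
0.5 [0.19 0.49 0.06 1.14 0.   1.26]
0.9 [0.22 0.47 0.04 1.13 0.   0.89]
1.3 [ 0.25  0.44 -0.01  1.12  0.    0.52]
1.7 [ 0.26  0.4  -0.07  1.1   0.    0.13]
2.1 [ 0.26  0.36 -0.14  1.07  0.   -0.27]
2.5 [ 0.24  0.32 -0.2   1.06  0.   -0.69]
2.9 [ 0.2   0.29 -0.24  1.04  0.   -1.13]
-3.1 [ 0.17  0.27 -0.26  1.04  0.    1.7 ]
-2.7 [ 0.13  0.27 -0.26  1.04  0.    1.26]
-2.3 [ 0.09  0.29 -0.24  1.04  0.    0.82]
-1.9 [ 0.06  0.32 -0.2   1.06  0.    0.39]
-1.5 [ 0.05  0.36 -0.14  1.07  0.   -0.02]
-1.1 [ 0.06  0.4  -0.07  1.1   0.   -0.41]
-0.7 [ 0.09  0.44 -0.01  1.12  0.   -0.79]
-0.3 [ 0.12  0.47  0.04  1.13  0.   -1.15]
0.1 [ 0.15  0.49  0.06  1.14  0.   -1.52]
0.5 [ 0.19  0.49  0.06  1.14  0.   -1.88]
0.9 [ 0.22  0.47  0.04  1.13  0.   -2.25]
1.3 [ 0.25  0.44 -0.01  1.12  0.   -2.62]
1.7 [ 0.26  0.4  -0.07  1.1   0.   -3.01]
2.1 [ 0.26  0.36 -0.14  1.07  0.    2.87]
2.5 [ 0.24  0.32 -0.2   1.06  0.    2.45]
2.9 [ 0.2   0.29 -0.24  1.04  0.    2.02]
```

Carousel angle is about 2.50 rad (pointer −1.66, open jar 0.84). Gripping the rim mid-arc at world angle 2.93 lets one grasp cover the whole turn, with joint 6 going from −1.16 to 1.3. I'll move to a hover there and check from close by.

```bash
python3 - <<'E'
from h import *
c=np.array([.5595,.1710]); a=2.93
move_to(np.r_[c+.06*np.array([np.cos(a),np.sin(a)]),.43],down(a))
gripper_to(.040,30); print(read_time_s(),read_opening(),read_qpos())
f=wristframe(); np.savez("w1.npz",**{k:np.array(v) for k,v in f.items()})
im=f["color"].copy()
R,t=f["R"],f["t"]; rv=cv2.Rodrigues(R)[0]
th=np.linspace(0,6.28,60)
P=np.c_[c[0]+.06*np.cos(th),c[1]+.06*np.sin(th),0*th+.157]
for u in cv2.projectPoints(P,rv,t,f["mtx"],f["D"])[0].reshape(-1,2):
    if 0<=u[0]<512 and 0<=u[1]<384: cv2.circle(im,(int(u[0]),int(u[1])),1,(255,0,255),-1)
cv2.imwrite("pics/w1.png",cv2.resize(im[:,:,::-1],None,fx=1.5,fy=1.5))
E
```

```text
3.35 0.040091725792171205 [ 2.00712233e-01  2.26024714e-01 -8.82454059e-03  1.33595360e+00
 -2.59742585e-05 -1.15837405e+00]
```

View pics/w1.png

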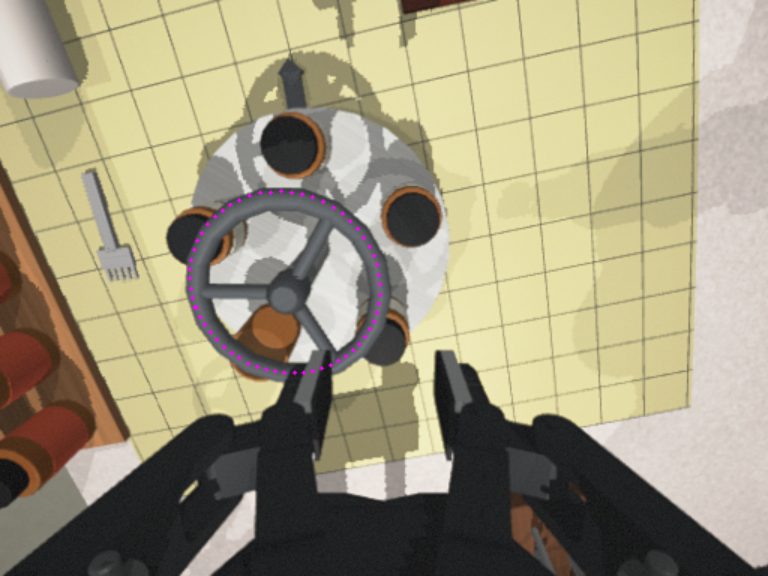

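The predicted rim circle (magenta) lies on the wheel rim, so the axis is good to 1–2 mm. The pointer tip is at (290,60) and the open jar at (265,340). Next: descend, grip and crank.

```bash
cat >> h.py <<'E'
def rim(c,a,z): return np.r_[c+.06*np.array([np.cos(a),np.sin(a)]),z]
def crank(c,a,da,z=.305,n=None,v=.05):
    n=n or max(1,int(np.ceil(abs(da)/.25)))
    fm=0
    for k in range(1,n+1):
        b=a+da*k/n; move_l(rim(c,b,z),down(b),v=v)
        fm=max(fm,np.linalg.norm(read_contact_force()))
    return fm
E
python3 - <<'E'
from h import *
c=np.array([.5595,.1710]); a=2.93
move_l(rim(c,a,.305),v=.1); print("F",read_contact_force())
gripper_to(.0,40); print(read_opening(),read_contact_force())
print("fmax",crank(c,a,-2.495)); print(read_contact_force(),read_time_s(),read_opening())
gripper_to(.042); b=a-2.495
move_l(rim(c,b,.43),v=.15)
f=grab_frame("top"); im=f["color"]; cv2.imwrite("pics/top1.png",cv2.resize(im[60:260,60:360],None,fx=2.6,fy=2.6,interpolation=cv2.INTER_CUBIC)[:,:,::-1])
f=wristframe(); np.savez("w2.npz",**{k:np.array(v) for k,v in f.items()})
cv2.imwrite("pics/w2.png",cv2.resize(f["color"][:,:,::-1],None,fx=1.5,fy=1.5))
E
```

```text
F [0.85536477 0.04104757 0.86125405]
0.013751607459121918 [ 5.00437352  2.31799833 -1.30762969]
fmax 9.358624917015966
[5.58848101 5.67879043 0.58850473] 9.6667 0.013328153667339167
```

View pics/w2.png

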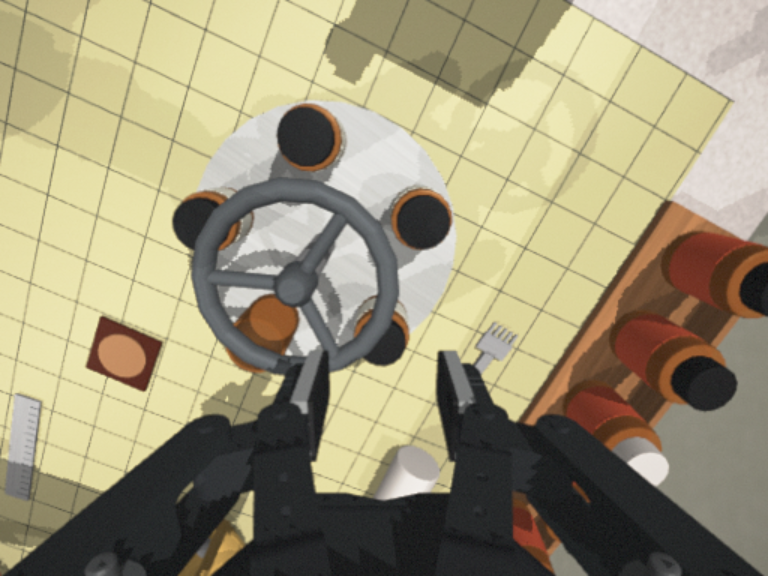

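The carousel turned: the open jar is at (265,330), and the caps are at (309,137), (421,219) and (200,221). I'll work out the remaining angle from the caps, and the pointer direction from the previous wrist frame.

```bash
python3 - <<'E'
from h import *
ang=lambda v:np.arctan2(v[...,1],v[...,0])
c=np.array([.5595,.1710])
f1=load("w1.npz"); f2=load("w2.npz")
tip=cast(f1,np.array([[290,60],[295,104]])/1.5,.006); print("ptr tip/base",tip,ang(tip-c),np.linalg.norm(tip-c,axis=1))
for f,guess,nm in((f1,[(291,146),(412,218)],"w1"),(f2,[(309,137),(421,219),(200,221)],"w2")):
    V=f["color"].max(2)
    out=[]
    for g in guess:
        g=np.array(g)/1.5; yy,xx=np.mgrid[:384,:512]
        m=(V<55)&(np.hypot(xx-g[0],yy-g[1])<26)
        b=max(blobs(m),key=lambda b:b[0]); cn=max(cv2.findContours(b[3].astype(np.uint8),0,1)[0],key=len)
        (u,v),r=cv2.minEnclosingCircle(cn); out.append((u,v))
        print(nm,g,(u,v),r,b[0])
    P=cast(f,out,.087); print(nm,P,ang(P-c),np.linalg.norm(P-c,axis=1))
    print("mod 72deg rel jar phase", np.mod(ang(P-c),2*np.pi/5))
E
```

```text
ptr tip/base [[0.54465185 0.01053693]
 [0.54995608 0.04568041]] [-1.66306671 -1.64680626] [0.16114858 0.12568248]
w1 [194.          97.33333333] (192.47796630859375, 96.12995910644531) 19.61171531677246 1107
w1 [274.66666667 145.33333333] (274.62200927734375, 145.57394409179688) 17.20642852783203 904
w1 [[0.54804318 0.08322719]
 [0.4703352  0.15523913]] [-1.7005906  -2.96663871] [0.08851737 0.09054704]
mod 72deg rel jar phase [0.81268352 0.80327248]
w2 [206.          91.33333333] (203.0, 91.0) 19.723182678222656 1111
w2 [280.66666667 146.        ] (281.738525390625, 147.60092163085938) 17.414854049682617 931
w2 [133.33333333 147.33333333] (132.7857208251953, 148.2857208251953) 17.38602638244629 576
w2 [[0.52144906 0.25788791]
 [0.626405   0.23896414]
 [0.47030107 0.16570531]] [ 1.98356874  0.7932511  -3.08230401] [0.09485453 0.09536982 0.08935594]
mod 72deg rel jar phase [0.72693168 0.7932511  0.68760718]
```

View pics/top1.png

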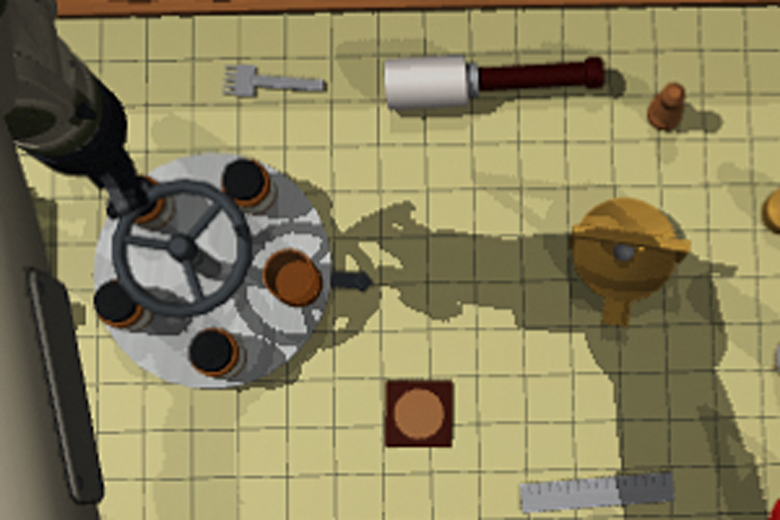

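The caps in the wrist view put the carousel near −0.1 rad, slightly past the pointer. I'll look straight down on the jar and pointer for a cleaner measurement before correcting.

```bash
python3 - <<'E'
from h import *
T=np.array(load("w2.npz")["tool_from_camera"]); print(np.round(T,3).tolist())
c=np.array([.5595,.1710]); tgt=c+.10*np.array([np.cos(-1.657),np.sin(-1.657)])
best=None
for yaw in np.arange(-3.1,3.2,.3):
    R=down(yaw); p=np.r_[tgt,.50]-R@T[:3,3]
    q=solve_ik(p,R)
    if q is not None and (best is None or abs(q-np.array(read_qpos())).max()<best[0]): best=(abs(q-np.array(read_qpos())).max(),p,R,yaw)
print(best)
move_to(best[1],best[2])
f=wristframe(); np.savez("w3.npz",**{k:np.array(v) for k,v in f.items()})
cv2.imwrite("pics/w3.png",cv2.resize(f["color"][:,:,::-1],None,fx=1.5,fy=1.5))
print(read_time_s())
E
```

```text
[[0.0, -0.95, -0.312, 0.081], [1.0, 0.001, -0.001, -0.0], [0.001, -0.312, 0.95, 0.031], [0.0, 0.0, 0.0, 1.0]]
(np.float64(0.34024690058571017), array([ 0.567431  , -0.00783989,  0.530905  ]), array([[-0.19866933,  0.98006658,  0.        ],
       [ 0.98006658,  0.19866933,  0.        ],
       [ 0.        ,  0.        , -1.        ]]), np.float64(0.19999999999999796))
12.1167
```

View pics/w3.png

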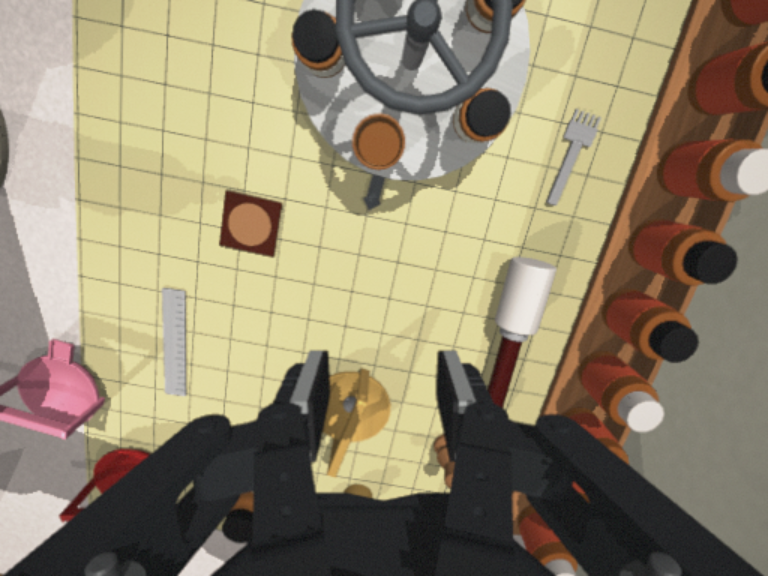

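Here the jar mouth is at (379,141), the pointer tip at (371,210), the hub at (424,17) and the neighbouring caps at (317,36) and (486,114).

```bash
python3 - <<'E'
from h import *
ang=lambda v:np.arctan2(v[...,1],v[...,0])
f=load("w3.npz"); C=lambda p,z:cast(f,np.array(p)/1.5,z)
m=C([[379,141]],.087)[0]; tip=C([[371,211]],.006)[0]; base=C([[376.5,178]],.006)[0]; hub=C([[424.5,14]],.164)[0]
caps=C([[317,36],[486,114]],.087)
print("mouth",m,"tip",tip,"hub",hub,"caps",caps)
for c in(hub,np.array([.5595,.171]),np.array([.5605,.1705])):
    print("c",c,"ptr",ang(tip-c),"base",ang(base-c),"mouth",ang(m-c),np.linalg.norm(m-c),"from caps",ang(caps-c)+np.array([1,-1])*1.2566, np.linalg.norm(caps-c,axis=1))
print("ptr dir by bar",ang(tip-base))
E
```

```text
mouth [0.54435904 0.08491   ] tip [0.54936774 0.00723692] hub [0.560557  0.1742271] caps [[0.47205943 0.16166075]
 [0.63860633 0.12899346]]
c [0.560557  0.1742271] ptr -1.6377018022408654 base -1.6661966868583815 mouth -1.7501998635893452 0.09077398869072008 from caps [-1.74393909 -1.78184836] [0.08938531 0.09020965]
c [0.5595 0.171 ] ptr -1.6325890264780103 base -1.660240462932971 mouth -1.7448895496039207 0.08741130626111446 from caps [-1.77858918 -1.74474957] [0.08793791 0.08956763]
c [0.5605 0.1705] ptr -1.638876983454435 base -1.6685899014404648 mouth -1.757191902831963 0.08709867041110284 from caps [-1.78537779 -1.74505925] [0.0888812  0.08844994]
ptr dir by bar -1.5443518890592236
```

The carousel stands at about −0.11 rad (jar −1.755, pointer −1.65). I'll regrip and turn it back by 0.11.

```bash
python3 - <<'E'
from h import *
p0,R0=np.array(read_position()),np.array(read_tool_rot())
c=np.array([.5600,.1715]); a=.32
move_to(rim(c,a,.40),down(a))
move_l(rim(c,a,.305),v=.12)
gripper_to(.0,40); print(read_opening(),read_contact_force())
print("fmax",crank(c,a,.11,n=2)); dwell(.2); print(read_contact_force())
gripper_to(.042); move_l(rim(c,a+.11,.40),v=.15)
move_to(p0,R0)
f=wristframe(); np.savez("w4.npz",**{k:np.array(v) for k,v in f.items()})
cv2.imwrite("pics/w4.png",cv2.resize(f["color"][:180,150:390,::-1],None,fx=3.2,fy=3.2,interpolation=cv2.INTER_CUBIC))
print(read_time_s())
E
```

```text
0.01352314941089812 [2.02475008 4.09032681 3.03631207]
fmax 6.375907662659632
[2.55107804 4.69643835 3.53421437]
17.2667
```

View pics/w4.png

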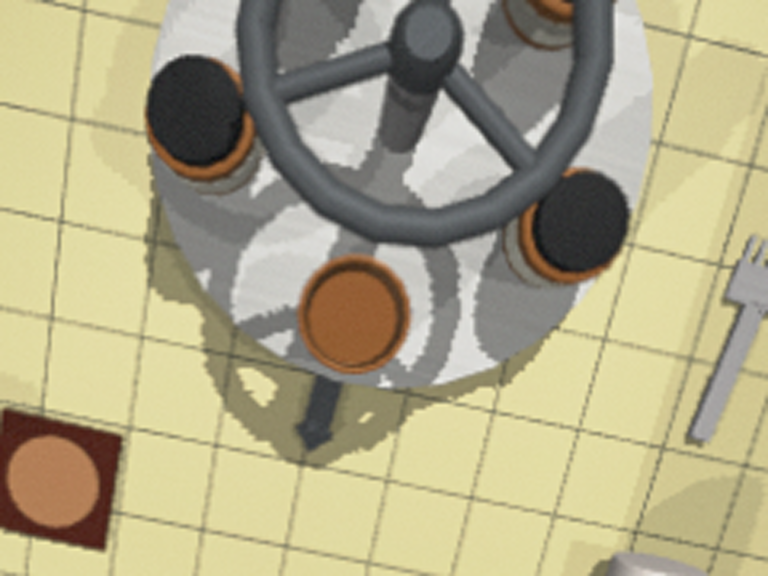

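Mouth (355,313), pointer tip (314,450), hub (432,33), caps (195,110) and (581,222) in the crop.

```bash
python3 - <<'E'
from h import *
ang=lambda v:np.arctan2(v[...,1],v[...,0])
f=load("w4.npz"); C=lambda p,z:cast(f,np.array(p)/3.2+[150,0],z)
m=C([[355,313]],.087)[0]; tip=C([[314,450]],.006)[0]; base=C([[326,378]],.006)[0]; hub=C([[432,33]],.164)[0]
caps=C([[195,110],[581,222]],.087)
print("mouth",m,"tip",tip,"hub",hub)
for c in(hub,np.array([.560,.1715])):
    print("ptr",ang(tip-c),ang(base-c),"mouth",ang(m-c),np.linalg.norm(m-c),"from caps",ang(caps-c)+np.array([1,-1])*1.2566)
# dish grasp ik plan
d=np.array([.5713,-.258]); pd=-1.655
P=c+.172*np.array([np.cos(pd),np.sin(pd)])
for s in(0,np.pi):
    for xd,p in((3.01,d),(np.pi+pd,P)):
        for z in (.25,.34):
            q=solve_ik(np.r_[p,z],down(xd+s)); print(s,xd,z,p,None if q is None else np.round(q,2))
E
```

```text
mouth [0.5563194  0.08344649] tip [0.54992196 0.0091472 ] hub [0.5620911  0.17457238]
ptr -1.6442268560563367 -1.6765983500709458 mouth -1.6340495161180637 0.09130849423528696 from caps [-1.61689824 -1.64212247]
ptr -1.6327917220731376 -1.6623204029255982 mouth -1.6125716464622275 0.08813040120527509 from caps [-1.64373683 -1.60210547]
0 3.01 0.25 [ 0.5713 -0.258 ] [-0.55  0.49 -0.07  1.01  0.   -1.99]
0 3.01 0.34 [ 0.5713 -0.258 ] [-0.55  0.44  0.07  1.2   0.   -1.99]
0 1.486592653589793 0.25 [5.45534077e-01 1.09402042e-04] [-0.15  0.35 -0.29  0.92  0.   -0.06]
0 1.486592653589793 0.34 [5.45534077e-01 1.09402042e-04] [-0.15  0.28 -0.15  1.13  0.   -0.06]
3.141592653589793 3.01 0.25 [ 0.5713 -0.258 ] [-0.55  0.49 -0.07  1.01  0.    1.15]
3.141592653589793 3.01 0.34 [ 0.5713 -0.258 ] [-0.55  0.44  0.07  1.2   0.    1.15]
3.141592653589793 1.486592653589793 0.25 [5.45534077e-01 1.09402042e-04] [-0.15  0.35 -0.29  0.92  0.    3.08]
3.141592653589793 1.486592653589793 0.34 [5.45534077e-01 1.09402042e-04] [-0.15  0.28 -0.15  1.13  0.    3.08]
```

The carousel now stands at +0.01 to +0.03 rad, well inside ±0.1. Next I'll hover over the brass dish and check the bar from close by.

```bash
python3 - <<'E'
from h import *
d=np.array([.5715,-.258]); yaw=3.015
move_to(np.r_[d,.36],down(yaw)); gripper_to(.05)
f=wristframe(); np.savez("w5.npz",**{k:np.array(v) for k,v in f.items()})
im=cv2.resize(f["color"],None,fx=1.5,fy=1.5,interpolation=cv2.INTER_CUBIC)
xd=np.array([np.cos(yaw),np.sin(yaw)]); yd=np.array([-xd[1],xd[0]])
pts=[np.r_[d+s*.059*yd+e*.006*xd,.092] for s in np.linspace(-1,1,9) for e in(-1,1)]+[np.r_[d+.08*xd,.026]]
rv=cv2.Rodrigues(f["R"])[0]
for u in cv2.projectPoints(np.array(pts),rv,f["t"],f["mtx"],f["D"])[0].reshape(-1,2)*1.5:
    if abs(u).max()<2000: cv2.circle(im,(int(u[0]),int(u[1])),2,(255,0,255),-1)
cv2.imwrite("pics/w5.png",im[:,:,::-1]); print(read_time_s(),read_qpos())
g=grab_frame("top"); np.savez("top2.npz",**g)
E
```

```text
20.275 [-5.51822978e-01  4.29418199e-01  1.06549069e-01  1.24770231e+00
 -1.32663957e-05 -1.99612556e+00]
```

View pics/w5.png

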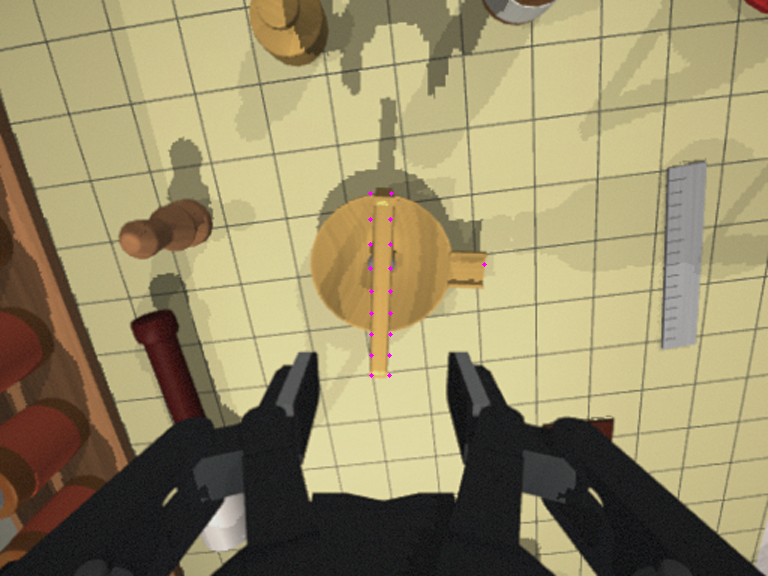

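The projected bar and lip (magenta) lie on the real ones: bar from (383,198) to (379,375), lip tip at (484,265), ball in the middle. Next: grip, lift, check.

```bash
python3 - <<'E'
from h import *
d=np.array([.5715,-.258]); yaw=3.015
gripper_to(.035,20)
move_l(np.r_[d,.240],v=.08); print("F",np.round(read_contact_force(),2))
gripper_to(.0,30); print(read_opening(),np.round(read_contact_force(),2))
gripper_to(.0,80); print(read_opening(),np.round(read_contact_force(),2))
move_l(np.r_[d,.275],v=.025); move_l(np.r_[d,.350],v=.04); dwell(.3)
print(read_opening(),np.round(read_contact_force(),2),np.round(read_wrist_torque(),3),read_time_s())
f=grab_frame("scene"); np.savez("scene1.npz",**f)
cv2.imwrite("pics/s1.png",cv2.resize(f["color"][100:320,90:410],None,fx=2.5,fy=2.5,interpolation=cv2.INTER_CUBIC)[:,:,::-1])
E
```

```text
F [-0.61  0.13  0.77]
0.011211209747913974 [0.5  1.07 1.15]
0.010333758370922444 [1.19 0.1  3.37]
0.010521016914027577 [-0.45 -0.3  -3.34] [ 0.019 -0.022 -0.059] 26.6917
```

View pics/s1.png

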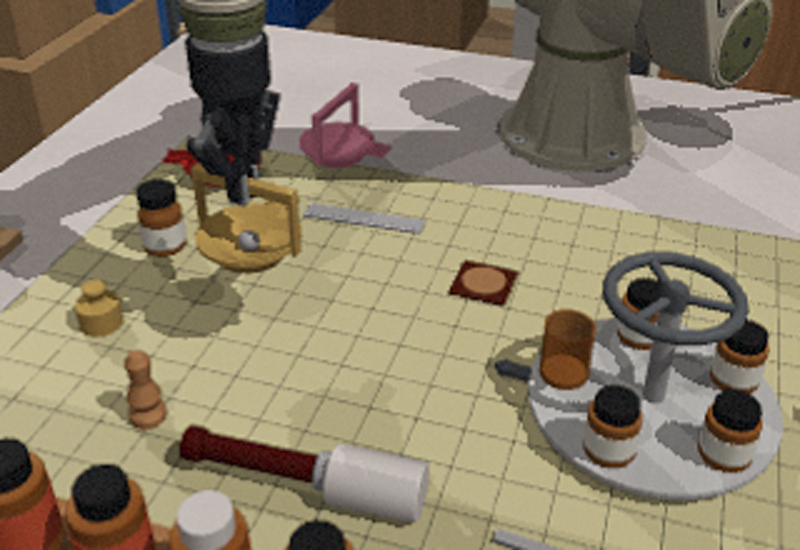

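The dish is lifted level and the ball sits in the middle (250,240). The wrist reads 3.3 N, which matches its weight. Now I'll carry it slowly with the quarter turn to a stand-off, then move in.

```bash
python3 - <<'E'
from h import *
d=np.array([.5715,-.258]); yaw=3.015; m=np.array([.5550,.0812]); xd=1.50
u=np.array([np.cos(xd),np.sin(xd)]); E=m-.08*u; S=E-.06*u
N=1
move_l(np.r_[S,.355],down(xd),v=.045); dwell(.4)
print(read_time_s(),np.round(read_contact_force(),2))
move_l(np.r_[E,.345],v=.03); dwell(.5)   # dish underside ~0.105
print(read_time_s(),read_position(),np.round(read_contact_force(),2),read_opening())
g=grab_frame("top"); np.savez("top3.npz",**g); w=wristframe(); np.savez("w6.npz",**{k:np.array(v) for k,v in w.items()})
s=grab_frame("scene"); np.savez("scene2.npz",**s)
a=cv2.resize(g["color"][100:225,85:285],None,fx=4,fy=4,interpolation=cv2.INTER_CUBIC)
cv2.imwrite("pics/t3.png",a[:,:,::-1])
b=cv2.resize(s["color"][165:310,240:420],None,fx=4,fy=4,interpolation=cv2.INTER_CUBIC)
cv2.imwrite("pics/s3.png",b[:,:,::-1])
E
```

```text
31.7667 [ 0.58 -0.49 -3.26]
34.4417 [0.54933981 0.00139205 0.3450052 ] [ 0.57 -1.12 -4.58] 0.010548898718623781
```

View pics/t3.png

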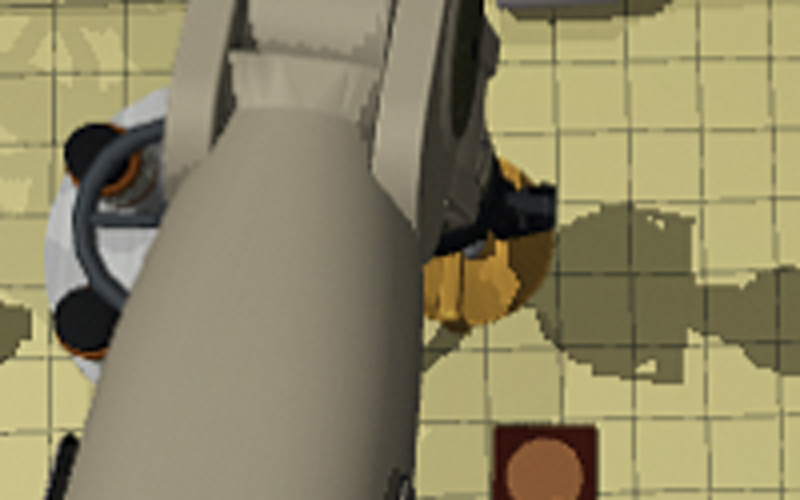

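View pics/s3.png

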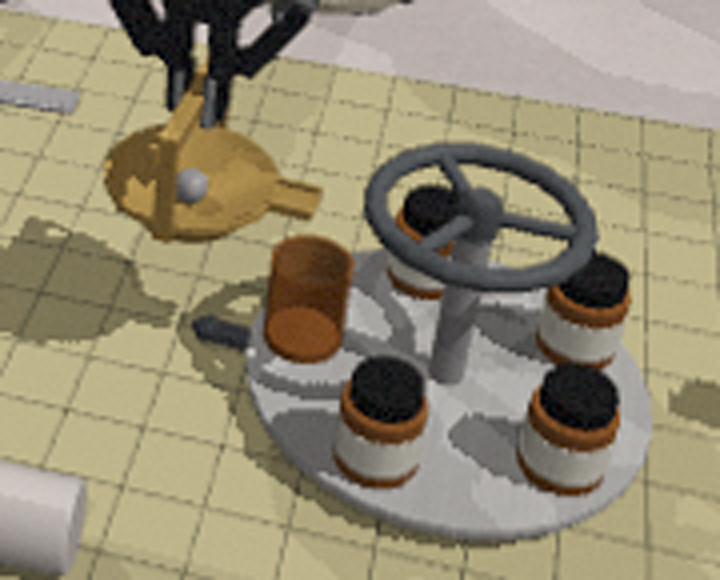

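The ball is in the middle and the lip points at the wheel. In the scene crop the lip tip is at about (317,203). The jar's rim ellipse has its left edge at (269,256), right at (353,256) and back at (312,235). I'll cast these at their heights.

```bash
python3 - <<'E'
from h import *
f=load("scene2.npz"); C=lambda p,z:cast(f,np.array(p)/4+[240,165],z)
lip=C([[317,203]],.131)[0]
pos=np.array(read_position()); R=np.array(read_tool_rot()); y=R[:2,1]
print("lip seen",lip,"lip by kinematics",pos[:2]+.08*y,"yaw",np.arctan2(y[1],y[0]),"toolz",R[:,2])
# predicted rim ellipse for candidate mouths
th=np.linspace(0,2*np.pi,90); rv=cv2.Rodrigues(f["R"])[0]
for m in([.5550,.0812],[.5563,.0834],[.5538,.0794]):
    P=np.c_[m[0]+.026*np.cos(th),m[1]+.026*np.sin(th),0*th+.087]
    u=(cv2.projectPoints(P,rv,f["t"],f["mtx"],f["D"])[0].reshape(-1,2)-[240,165])*4
    print(m,"L %.0f R %.0f T %.0f B %.0f"%(u[:,0].min(),u[:,0].max(),u[:,1].min(),u[:,1].max()))
print(read_contact_force(),read_wrist_torque(),read_joint_vel().round(4) if hasattr(read_joint_vel(),'round') else read_joint_vel(),read_time_s())
E
```

```text
lip seen [0.55486917 0.08237012] lip by kinematics [0.55499341 0.08121732] yaw 1.500006977301983 toolz [ 6.90509374e-05 -1.11639498e-05 -9.99999998e-01]
[0.555, 0.0812] L 266 R 350 T 232 B 286
[0.5563, 0.0834] L 269 R 353 T 234 B 288
[0.5538, 0.0794] L 263 R 347 T 230 B 284
[ 0.27722329 -0.60629116 -3.68152446] [ 0.030193    0.027467   -0.01669142] [ 0.0009 -0.0006 -0.0001 -0.0001  0.     -0.0021] 34.5917
```

All checks agree: lip to mouth is about 2 mm sideways and 44 mm above, the dish is level, the yaw is right and it is still. Handing in.

```bash
python3 - <<'E'
from h import *
dwell(.6); print(read_time_s(),read_opening(),read_position(),read_contact_force()); close_job()
E
```

```text
35.1917 0.010710820169107415 [0.54933434 0.00141922 0.34497389] [ 0.17058369 -0.17773563 -3.89504028]
the job is handed in; nothing more can be done
```

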